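# Shut off the bench air and vent the reservoir

### The job

Turn the bench air regulator off: turn its big winged knob anticlockwise (seen from above) all the way to its end stop. Only when it is there, bleed the reservoir: press the spring plunger on top of it fully down to its stop, keep it down for at least a second, then let it spring back up. Do not force the knob or the plunger hard against their stops, and leave the phone, the bin, the screwdriver and the jar where they are.

Things in the scene. Friction and masses are not known exactly. Their poses are not given: they have to be found in the camera images.
- dial (a joint): angle of the regulator's winged knob, rad: 0 = off, the anticlockwise end stop; it grows as the knob turns clockwise seen from above, to 2.9 at the other stop. It starts between 1.3 and 2.6. It stays where it is left; turning it takes about 0.2 N m (about 5 N sideways on the end of a wing)
- dial_axis (a point): point on the knob's vertical turning axis, at the top face of its wing bar (99 mm above the table). The knob is black plastic: a round disc of radius 34 mm (55 to 69 mm above the table) carrying an upright wing bar 104 mm long, 16 mm thick and 30 mm tall (69 to 99 mm above the table) that reaches 52 mm from the axis to either side. The point's own x axis points along the bar to the nose
- dial_nose (a point): tip of the wing bar's nose (the pointed end with the white line on top), 52 mm from the axis, at the bar's top face. The other end is square
- air_unit: the regulator: fixed flat grey housing 150 x 150 mm, top plate 54 mm above the table, with the winged knob in the middle of the top; origin under its centre on the table; at off the nose points along this body's +y. The long printed mark shows off; the end stops are inside the housing
- plunger (a joint): how far the vent plunger is pressed, m: 0 = up, 0.014 = fully down at its stop. It springs back when let go. About 2.5 N starts it and 8 N takes it fully down
- plunger_top (a point): centre of the top of the plunger's round black head (56 mm diameter, top 122 mm above the table when up, 108 mm when down; it is pressed straight down)
- vent_unit: the reservoir: fixed upright grey canister of 84 mm diameter on a square 130 mm aluminium foot, 92 mm high to the collar under the plunger head; origin under its centre on the table
- phone: opened phone lying flat, 150 x 72 x 10 mm, long along its x; origin at the centre of its underside; leave alone
- bin: open black parts bin 150 x 100 x 60 mm, long along its x; origin at the centre of its underside; leave alone
- driver: screwdriver about 190 mm long lying along its x; leave alone
- can: white plastic jar, 60 mm diameter, 120 mm high, standing; origin at the centre of its underside; leave alone
Not all that is in view belongs to the job. What is shaped like the vent_unit but turquoise is not meant.

How it is judged (in metres and radians):
On the way, in this order (a step that is already met when the one before it is completed fails the run):
1. the knob is at its anticlockwise end stop (value of joint dial below 0.06 rad), for 0.2 s.
2. the plunger is held fully down for about a second (value of joint plunger above 0.0122 m and value of joint dial below 0.06 rad), for 0.8 s.
At the end, for the whole second after the job is handed in: the knob rests within 0.06 rad of its anticlockwise end stop, the plunger is back up (pressed by less than 2 mm), and phone, bin and jar lie within 20 mm, the screwdriver within 30 mm, of where they started, the jar upright (value of joint dial below 0.06 rad and value of joint plunger below 0.002 m and angle between can's own z axis and vertical below 0.2 rad and distance of each of phone, bin, can from where it was at the start of the episode below 0.02 m and distance of driver from where it was at the start of the episode below 0.03 m); the robot touches nothing.
It fails at once if the plunger is pressed (over 4 mm) while the knob is not at its off stop (value of joint plunger above 0.004 m and value of joint dial above 0.06 rad).
It fails at once if the knob is forced (over 60 N) (contact force between the fingers and dial above 60 N).
It fails at once if the plunger is forced (over 60 N) (contact force between the fingers and plunger above 60 N).
It fails at once if a bystander is knocked away (20 mm; the screwdriver 30 mm) (distance of any of phone, bin, can from where it was at the start of the episode above 0.02 m or distance of driver from where it was at the start of the episode above 0.03 m).
It also fails if it takes over 51 s, if anything falls off the work surface, if the arm or the gripper's body presses on something with over 40 N, if the wrist force passes 120 N, or if a joint passes its speed limit or range.

### The arm

A 6-joint arm with a two-finger parallel gripper is mounted at the origin on the work surface. World frame = base frame: x ahead of the robot, y to its left, z up, the work surface at z = 0. Lengths are in m, angles in degrees, forces in N, time in s.
With the tool pointing down it reaches from about 0.3 to 0.775 m from the base axis. Payload 14.6 kg.
Tool frame: the origin (TCP) lies at the very end of the fingers, on their centre line; the grasp point (between the pads) lies 19 mm behind it (bot.grip_depth is the distance from the TCP to the grasp point, in m); y points along the fingers, x is the direction in which the jaws open and shut, and the axes are right-handed (so a half turn about y gives the same grasp; the last joint's range is limited). The gripper opens to 85 mm and grips with 20 to 120 N. Pads are 22 mm wide; open, the fingers measure 114 mm over their backs; the gripper's body (76 mm by 85 mm) begins 54 mm behind the grasp point. The pads swing forward as they close: fully open they stand 13 mm farther back than shut.
Start: joints at [-72.514, 17.183, 87.147, -0, 75.671, -3.816], TCP at [0.2, -0.512, 0.231] pointing down, gripper open.
Joint ranges: [-173.82, 173.82], [-45.26, 126.66], [13.44, 144.39], [-59.66, 239.66], [0, 175.72], [-146.38, 146.38]. Speed limits (degrees/s): [127.2, 127.2, 147.25, 180, 180, 180].

### API

Orientations are given as [roll, pitch, yaw] about the fixed x, y, z axes, in that order (R = Rz(yaw) Ry(pitch) Rx(roll)).
In Python, from plant import bot gives the robot as it stands.
- The arm moves only by the tool move_arm, never from a script. Its argument "steps" is a list of rows, each a list of 5 numbers: the shift along the tool's x, y, z in mm, then the turn about the tool's y in degrees, then the gripper's target within -1 to 1 (shut at 1, half-way at 0, fully open at -1). In form: [[tx, ty, tz, yaw, fingers], ...]. A call has 1 to 20 rows; each row is the pose to reach, as a shift and turn from the pose commanded when the call began, along the tool's axes at that moment; what a row does not reach only later rows make up. A row lasts 1/12 s, in which the tool goes at most 41.7 mm and 7.16 degrees, less where a joint would pass 70% of its speed; a pose out of reach is approached as far as the arm can. A call with a gripper value outside its range is refused whole. The fingers move at their own pace and stop on an object; "newtons" is the grip in N (left out, the last holds). Time passes only in rows, so rows that repeat a pose let the fingers close. It gives the time, the measured TCP pose, the force and the opening at its end, in the units of the state.
- bot.state(): the state, without advancing time (a new reading comes with each control period).
- bot.camera(name): name is "scene" or "top" or "wrist"; returns a dict with "image" (384x512x3 uint8, red, green, blue), "camera_matrix" (3x3 intrinsics, pixels), "dist" ([k1, k2, p1, p2, k3] as OpenCV has them; the pictures are not rectified), "R" (3x3) and "t" (3): a world point X has camera coordinates R X + t; the wrist camera has in their place "hand_eye" (4x4, takes a point from camera to tool coordinates, whose origin is the TCP and whose axes are the tool frame's). Camera axes: x right, y down, z forward; pixel columns grow to the right and rows downward; lengths in m; the calibration is good to about 2 mm. A picture is of the moment at which its call begins: read the wrist's pose just before it. There is no depth.
- bot.finish_job(): hands the job in, once; it reports no verdict.
The state is a dict: "time": time; "joint_positions": joint angles; "qd": joint speeds; "joint_efforts": joint torques, N m; "eef_pos": TCP position; "ee_rot": TCP orientation; "ft_force": force on the tool from outside, world axes, zero at the start; "moment": the same for the moment, N m; "grip_width": opening from 0.0 (shut) to 1.0 (fully open).
Only numpy, scipy, OpenCV 4.12 (cv2) and the standard library are available. Lean on these libraries where they do the work, as an engineer would, in place of code of your own. Each camera call takes 0.05 s, during which the arm holds its last target.

## Working session

There is one attempt and no reset: what is moved stays moved. The work goes in short steps, Python scripts to look and compute and a tool call to move; the robot and the scene stay as the last step left them, time stands still between calls to the robot, and variables do not carry over. Pictures are saved under pics/ and viewed, and the job is handed in when it is done.

Besides the shell and the picture viewer there is one more tool, called after "Call:" by a JSON object that holds its "api" and its "payload", one argument or row to a line. move_arm: Moves the arm, as the interface text tells. Its arguments: {"type":"object","properties":{"steps":{"type":"array","items":{"type":"array","items":{"type":"number"}}},"newtons":{"type":"number"}},"required":["steps"]}

```bash
mkdir -p pics; ls; python3 - <<'E'
from plant import bot
import cv2
s=bot.state(); print(s)
for n in ["scene","top","wrist"]:
    c=bot.camera(n); cv2.imwrite(f"pics/{n}0.png",c["image"][:,:,::-1])
    import pickle; pickle.dump(c,open(f"{n}0.pkl","wb"))
    print(n,{k:v for k,v in c.items() if k!="image"})
E
```

```text
pics
{'time': 0.0, 'joint_positions': array([-7.25149439e+01,  1.72177563e+01,  8.71803367e+01,  1.20625960e-04,
        7.56721131e+01, -3.81585119e+00]), 'qd': array([ 0.025973  , -0.02692856, -0.01251124, -0.05255154, -0.06997863,
       -0.1278891 ]), 'joint_efforts': array([-1.62312095e-03, -5.43494582e+01, -3.61799383e+01, -1.40376374e-04,
        4.03471378e-03,  8.12379267e-05]), 'eef_pos': array([ 0.19972195, -0.51219759,  0.23070068]), 'ee_rot': array([-8.99952112e+01,  7.00427052e-02, -6.86991198e+01]), 'ft_force': array([-0.03936008, -0.2915433 ,  0.62358774]), 'moment': array([ 0.00809537, -0.04076774, -0.02804162]), 'grip_width': 0.9994334776723092}
scene {'camera_matrix': array([[392.49080604,   0.        , 253.51747094],
       [  0.        , 392.49080604, 194.68918979],
       [  0.        ,   0.        ,   1.        ]]), 'dist': array([-0.07191686,  0.        ,  0.        ,  0.        ,  0.        ]), 'R': array([[ 8.46501568e-01,  5.32385992e-01,  5.01076310e-04],
       [ 4.14528247e-01, -6.58514846e-01, -6.28111877e-01],
       [-3.34067999e-01,  5.31905399e-01, 
[... 481 characters left out ...]
8199466e-02, -9.79657972e-01]]), 't': array([-0.06870002,  0.55950466,  1.40758687])}
wrist {'camera_matrix': array([[315.56943937,   0.        , 255.98898107],
       [  0.        , 315.56943937, 195.0840393 ],
       [  0.        ,   0.        ,   1.        ]]), 'dist': array([-0.07616773,  0.        ,  0.        ,  0.        ,  0.        ]), 'hand_eye': array([[ 9.99999435e-01, -6.76346120e-04, -8.19941887e-04,
        -3.37995155e-04],
       [ 5.96162906e-04, -2.81751133e-01,  9.59487334e-01,
        -1.41376184e-01],
       [-8.79965090e-04, -9.59487281e-01, -2.81750570e-01,
         7.25521615e-02],
       [ 0.00000000e+00,  0.00000000e+00,  0.00000000e+00,
         1.00000000e+00]])}
```

View pics/scene0.png

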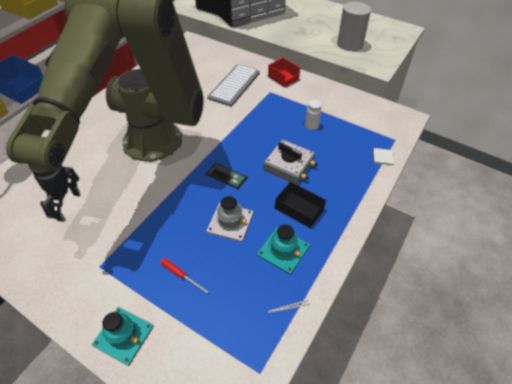

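View pics/top0.png

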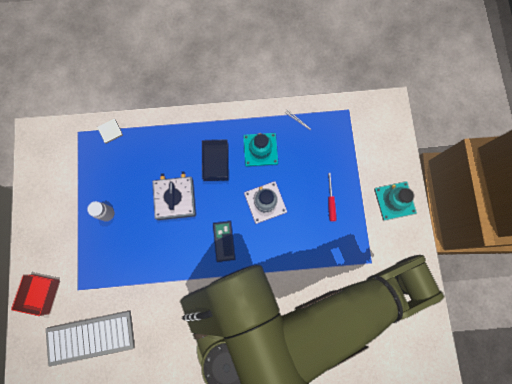

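View pics/wrist0.png

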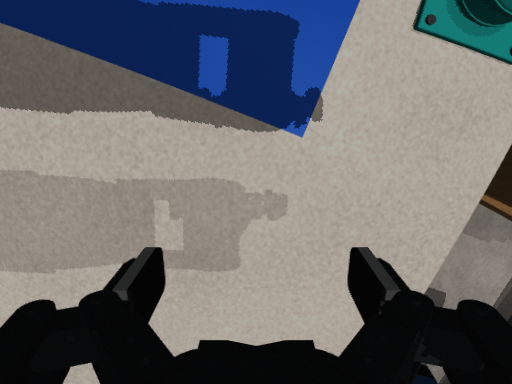

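The top view shows the regulator at about (173,197) and the grey vent unit at about (266,201). The phone is at (223,241), the bin at (215,160), the driver at (331,197) and the jar at (100,210). I'll zoom in on the knob and the vent.

```bash
cat > h.py <<'E'
import numpy as np, cv2, pickle
def ray(c,uv,pose=None):
    p=cv2.undistortPoints(np.array([[uv]],float),c["camera_matrix"],c["dist"])[0,0]
    d=np.array([p[0],p[1],1.0])
    if "R" in c: return -c["R"].T@c["t"], c["R"].T@d
    H=c["hand_eye"]; from scipy.spatial.transform import Rotation as Ro
    Rt=Ro.from_euler("xyz",pose[1],degrees=True).as_matrix()
    return Rt@H[:3,3]+pose[0], Rt@H[:3,:3]@d
def onz(c,uv,z,pose=None):
    o,d=ray(c,uv,pose); return o+d*(z-o[2])/d[2]
def proj(c,X):
    q=cv2.projectPoints(np.array([X],float),cv2.Rodrigues(c["R"])[0],c["t"],c["camera_matrix"],c["dist"])[0]
    return q[0,0]
E
python3 - <<'E'
from h import *
t=pickle.load(open("top0.pkl","rb")); s=pickle.load(open("scene0.pkl","rb"))
im=t["image"][165:285,140:300,::-1]; cv2.imwrite("pics/topz.png",cv2.resize(im,None,fx=5,fy=5,interpolation=cv2.INTER_CUBIC))
im=s["image"][80:240,190:340,::-1]; cv2.imwrite("pics/scz.png",cv2.resize(im,None,fx=3.7,fy=3.7,interpolation=cv2.INTER_CUBIC))
for n,uv,z in [("dial",(173,197),.099),("plunger",(266,200),.122),("jar",(98,209),.12),("phone",(223,241),.01),("driver",(331,197),.01),("bin",(215,160),.03)]:
    print(n,onz(t,uv,z).round(3))
E
```

```text
dial [0.549 0.164 0.099]
plunger [ 0.503 -0.171  0.122]
jar [0.525 0.426 0.12 ]
phone [0.381 0.    0.01 ]
driver [ 0.512 -0.43   0.01 ]
bin [0.695 0.006 0.03 ]
```

View pics/topz.png

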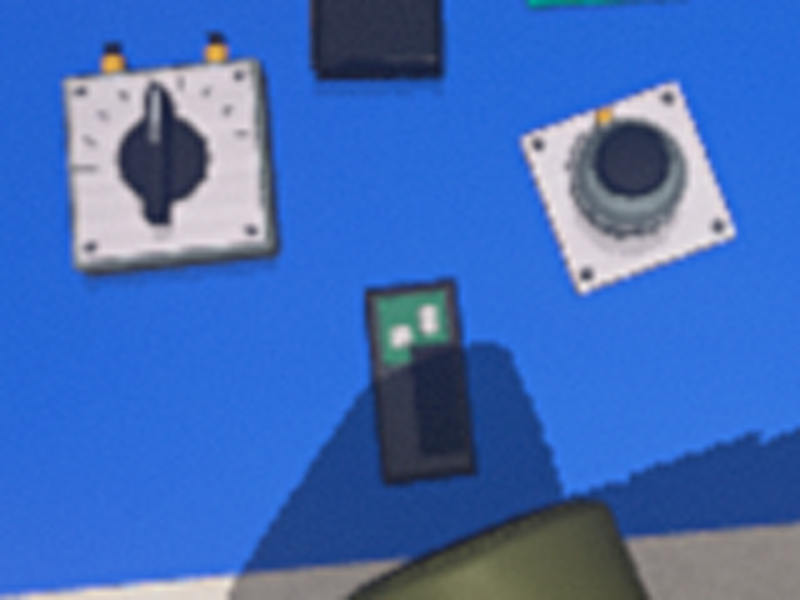

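View pics/scz.png

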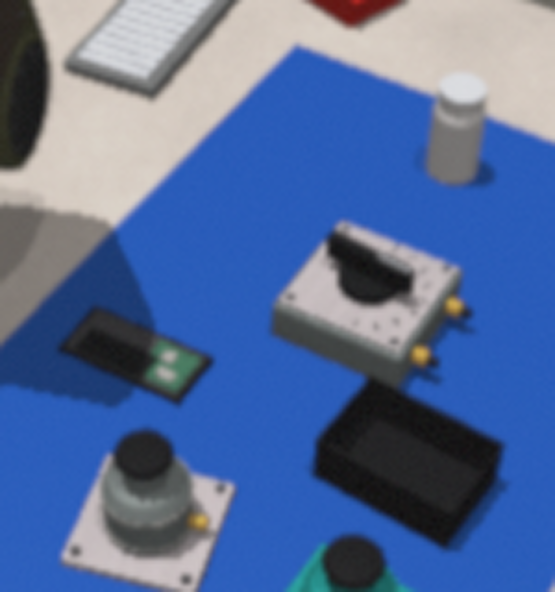

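The nose (white line) points away from the robot, and the long off mark is on the left, towards +y. Next I'll measure the axis, bar and housing directions.

```bash
python3 - <<'E'
from h import *
t=pickle.load(open("top0.pkl","rb"))
px=lambda u,v:((u+.5)/5-.5+140,(v+.5)/5-.5+165)
nose=onz(t,px(155,83),.099); tail=onz(t,px(158,223),.099)
print("nose",nose,"tail",tail,"len",np.linalg.norm(nose-tail),"mid",(nose+tail)/2,"dir",np.degrees(np.arctan2(*(nose-tail)[1::-1])))
c=[onz(t,px(*p),.054) for p in [(65,78),(258,60),(272,247),(79,262)]]
for a in range(4): d=c[(a+1)%4]-c[a]; print(np.linalg.norm(d),np.degrees(np.arctan2(d[1],d[0])))
print("housing c",np.mean(c,0))
hs=cv2.cvtColor(t["image"],cv2.COLOR_RGB2HSV)
m=np.zeros((384,512),np.uint8); m[185:207,255:280]=((t["image"].max(2)<75)[185:207,255:280])*255
M=cv2.moments(m,True); uv=(M["m10"]/M["m00"],M["m01"]/M["m00"]); print("plunger px",uv,M["m00"],onz(t,uv,.122))
cc=[onz(t,px(*p),.005) for p in [(522,136),(680,82),(737,236),(582,293)]]; print("foot",np.mean(cc,0),[np.linalg.norm(cc[i]-cc[i-1]) for i in range(4)])
sc=pickle.load(open("scene0.pkl","rb"))
print("scene proj dial",proj(sc,[*((nose+tail)/2)[:2],.099]),"plunger",proj(sc,[*onz(t,uv,.122)]))
E
```

```text
nose [0.60844896 0.16938795 0.099     ] tail [0.50431597 0.17234436 0.099     ] len 0.1041749547613303 mid [0.55638247 0.17086615 0.099     ] dir -1.6262309717906605
0.14620606609893882 -89.62115989565474
0.14421617910948445 -179.2819684814397
0.14329073416665272 89.2949203258134
0.1415539170261452 1.9149894313095606
housing c [0.5587981  0.17059159 0.054     ]
plunger px (265.15, 196.65) 40.0 [ 0.51538993 -0.16943233  0.122     ]
foot [ 0.5168883  -0.17603086  0.005     ] [np.float64(0.13152271243280259), np.float64(0.13124504959429154), np.float64(0.12925152788347746), np.float64(0.12773673336712232)]
scene proj dial [289.21561922 148.1584097 ] plunger [228.55196438 200.16558052]
```

The bar measures 104 mm as it should. The axis is near (0.557, 0.171), the bar points at -1.6°, and off is about 92° anticlockwise. The plunger is near (0.516, -0.172). I'll hover over the dial with the jaws across the bar.

Call:
{"api": "move_arm", "payload": {
  "steps": [
    [-507, 0, 581, 23, -1],
    [-507, 0, 581, 23, -1],
    [-507, 0, 581, 23, -1],
    [-507, 0, 581, 23, -1],
    [-507, 0, 581, 23, -1],
    [-507, 0, 581, 23, -1],
    [-507, 0, 581, 23, -1],
    [-507, 0, 581, 23, -1],
    [-507, 0, 581, 23, -1],
    [-507, 0, 581, 23, -1],
    [-507, 0, 581, 23, -1],
    [-507, 0, 581, 23, -1],
    [-507, 0, 581, 23, -1],
    [-507, 0, 581, 23, -1],
    [-507, 0, 581, 23, -1],
    [-507, 0, 581, 23, -1],
    [-507, 0, 581, 23, -1],
    [-507, 0, 581, 23, -1],
    [-507, 0, 581, 23, -1],
    [-507, 0, 581, 23, -1]
  ],
  "newtons": 20
}}

```text
time: 1.82
eef_pos: [0.5577, 0.1748, 0.2302]
ee_rot: [-90.1, 0.0, -91.5]
ft_force: [-1.2, -0.2, 0.1]
grip_width: 1.001
```

```bash
python3 - <<'E'
from plant import bot
from h import *
s=bot.state(); c=bot.camera("wrist"); c["pose"]=(s["eef_pos"],s["ee_rot"]); pickle.dump(c,open("w1.pkl","wb"))
print(s["eef_pos"],s["ee_rot"],s["moment"],s["ft_force"])
cv2.imwrite("pics/w1.png",cv2.resize(c["image"][:,:,::-1],None,fx=1.5,fy=1.5,interpolation=cv2.INTER_CUBIC))
E
```

```text
[0.55769691 0.17482457 0.23018632] [-9.00610158e+01  1.36662588e-02 -9.14959327e+01] [ 0.03646605  0.03931455 -0.01455182] [-1.21199785 -0.22175865  0.05603306]
```

View pics/w1.png

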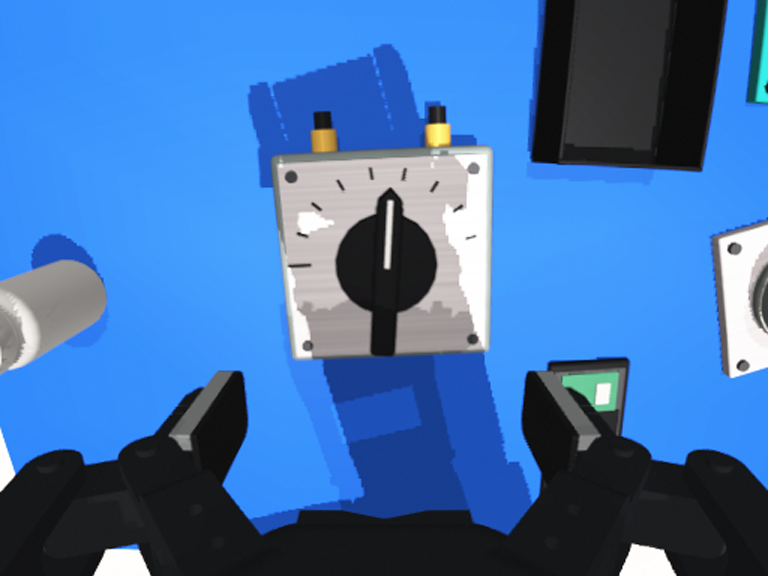

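The nose tip is at (390,190), the tail at about (383,355), and the long off mark is at (289–311,265). Next I'll turn these into positions.

```bash
python3 - <<'E'
from h import *
c=pickle.load(open("w1.pkl","rb")); P=c["pose"]
f=lambda u,v,z: onz(c,((u+.5)/1.5-.5,(v+.5)/1.5-.5),z,P)
ang=lambda d:np.degrees(np.arctan2(d[1],d[0]))
n=f(390,189,.099); t=f(383,355,.099); print("nose",n,"tail",t,np.linalg.norm(n-t),(n+t)/2,ang(n-t))
L1,L2=f(289,265.5,.054),f(311,265,.054); print("mark",L1,L2,ang(L1-L2), ang(L1-np.r_[((n+t)/2)[:2],.054]))
q=[f(*p,.054) for p in [(274,156),(492,147),(490,350),(294,358)]]; print(np.mean(q,0),[ (np.linalg.norm(q[i]-q[i-1]).round(3),ang(q[i]-q[i-1]).round(1)) for i in range(4)])
E
```

```text
nose [0.61097696 0.1710428  0.099     ] tail [0.50936191 0.1778205  0.099     ] 0.10184083165067545 [0.56016943 0.17443165 0.099     ] -3.8159622377075837
mark [0.55799354 0.24151152 0.054     ] [0.55791344 0.22624774 0.054     ] 89.69935553413218 91.85787516444019
[0.56105047 0.1734332  0.054     ] [(np.float64(0.143), np.float64(0.7)), (np.float64(0.142), np.float64(-89.3)), (np.float64(0.142), np.float64(-178.6)), (np.float64(0.143), np.float64(91.0))]
```

Both views agree to 4 mm: axis near (0.559, 0.173), bar at about -2.7°, off at about 90–91°. I'll descend to TCP z ≈ 0.076 and close gently.

Call:
{"api": "move_arm", "payload": {
  "steps": [
    [2, 30, 1, 1.3, -1],
    [2, 60, 1, 1.3, -1],
    [2, 90, 1, 1.3, -1],
    [2, 115, 1, 1.3, -1],
    [2, 135, 1, 1.3, -1],
    [2, 147, 1, 1.3, -1],
    [2, 153, 1, 1.3, -1],
    [2, 154, 1, 1.3, -1],
    [2, 154, 1, 1.3, -1],
    [2, 154, 1, 1.3, 0],
    [2, 154, 1, 1.3, 0],
    [2, 154, 1, 1.3, 0],
    [2, 154, 1, 1.3, 0],
    [2, 154, 1, 1.3, 0]
  ],
  "newtons": 20
}}

```text
time: 3.03
eef_pos: [0.558, 0.169, 0.0776]
ee_rot: [-90.0, 0.0, -93.0]
ft_force: [-0.4, 0.4, 0.4]
grip_width: 0.498
```

```bash
python3 - <<'E'
from plant import bot
from h import *
s=bot.state(); c=bot.camera("wrist")
cv2.imwrite("pics/w2.png",cv2.resize(c["image"][:,:,::-1],None,fx=1.5,fy=1.5,interpolation=cv2.INTER_CUBIC))
E
```

```text
(no output)
```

View pics/w2.png

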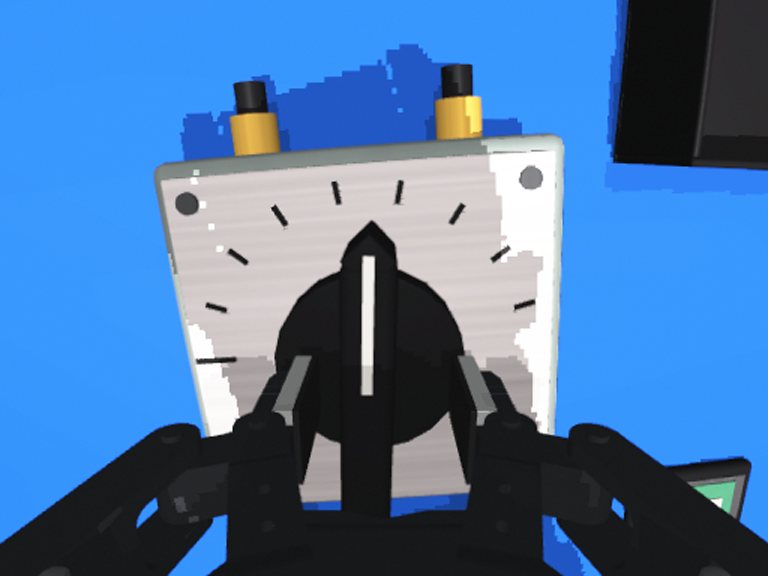

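The pads straddle the bar and are parallel to it. The bar (x≈370) sits about 4 mm to the left of the jaw centre (≈383), which agrees with the coordinates. I'll shift and close.

Call:
{"api": "move_arm", "payload": {
  "steps": [
    [-2, 0, 0, 0, 0],
    [-4, 0, 0.5, 0, 0],
    [-4, 0, 0.5, 0, 0],
    [-4, 0, 0.5, 0, 0.5],
    [-4, 0, 0.5, 0, 0.5],
    [-4, 0, 0.5, 0, 1],
    [-4, 0, 0.5, 0, 1],
    [-4, 0, 0.5, 0, 1],
    [-4, 0, 0.5, 0, 1],
    [-4, 0, 0.5, 0, 1],
    [-4, 0, 0.5, 0, 1],
    [-4, 0, 0.5, 0, 1]
  ],
  "newtons": 20
}}

```text
time: 4.08
eef_pos: [0.5586, 0.174, 0.0775]
ee_rot: [-90.0, 0.1, -93.0]
ft_force: [-0.4, 7.8, 0.2]
grip_width: 0.188
```

The jaws hold 16 mm, which is the bar. The 7.8 N side load says to ease about 1 mm towards +y. I'll start with a gentle test turn.

Call:
{"api": "move_arm", "payload": {
  "steps": [
    [-1, 0, 0, 0, 1],
    [-1, 0, 0, -2, 1],
    [-1, 0, 0, -4, 1],
    [-1, 0, 0, -6, 1],
    [-1, 0, 0, -8, 1],
    [-1, 0, 0, -10, 1],
    [-1, 0, 0, -10, 1]
  ]
}}

```text
time: 4.67
eef_pos: [0.5587, 0.1741, 0.0775]
ee_rot: [-90.0, 0.0, -82.9]
ft_force: [-2.2, 2.1, 0.7]
grip_width: 0.185
```

```bash
python3 - <<'E'
from plant import bot
from h import *
s=bot.state(); print(s["moment"],s["ft_force"],s["grip_width"])
c=bot.camera("wrist")
cv2.imwrite("pics/w3.png",cv2.resize(c["image"][:,:,::-1],None,fx=1.5,fy=1.5,interpolation=cv2.INTER_CUBIC))
E
```

```text
[ 0.37549568  0.30906653 -0.08913786] [-2.21437772  2.14894701  0.65111699] 0.18516302236319682
```

View pics/w3.png

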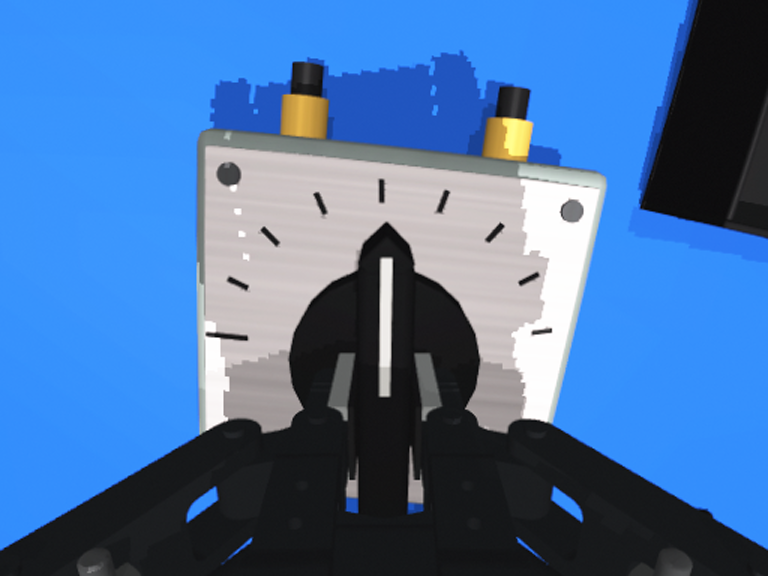

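The knob turns with the jaws and lags none. Next a further 70°.

Call:
{"api": "move_arm", "payload": {
  "steps": [
    [0, 0, 0, -4, 1],
    [0, 0, 0, -8, 1],
    [0, 0, 0, -12, 1],
    [0, 0, 0, -16, 1],
    [0, 0, 0, -20, 1],
    [0, 0, 0, -24, 1],
    [0, 0, 0, -28, 1],
    [0, 0, 0, -32, 1],
    [0, 0, 0, -36, 1],
    [0, 0, 0, -40, 1],
    [0, 0, 0, -44, 1],
    [0, 0, 0, -48, 1],
    [0, 0, 0, -52, 1],
    [0, 0, 0, -56, 1],
    [0, 0, 0, -60, 1],
    [0, 0, 0, -64, 1],
    [0, 0, 0, -68, 1],
    [0, 0, 0, -70, 1],
    [0, 0, 0, -70, 1]
  ]
}}

```text
time: 6.3
eef_pos: [0.5585, 0.1743, 0.0774]
ee_rot: [-90.0, 0.0, -13.0]
ft_force: [-1.6, 4.2, 4.1]
grip_width: 0.184
```

```bash
python3 - <<'E'
from plant import bot
from h import *
s=bot.state(); print(s["moment"],s["ft_force"],s["grip_width"])
c=bot.camera("wrist")
cv2.imwrite("pics/w4.png",cv2.resize(c["image"][:,:,::-1],None,fx=1.5,fy=1.5,interpolation=cv2.INTER_CUBIC))
E
```

```text
[ 0.6820895   0.27969323 -0.15669422] [-1.57921479  4.17761824  4.12508103] 0.1842266294399916
```

View pics/w4.png

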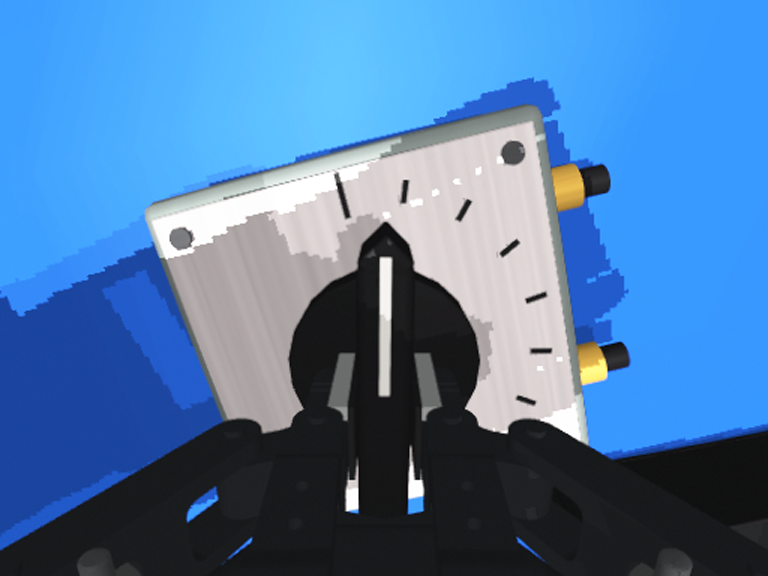

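The nose is about 13–14° short of the long mark at (341,195). I'll go on slowly and watch the moment.

Call:
{"api": "move_arm", "payload": {
  "steps": [
    [0, 0, 0, -3, 1],
    [0, 0, 0, -6, 1],
    [0, 0, 0, -9, 1],
    [0, 0, 0, -11, 1],
    [0, 0, 0, -11, 1]
  ]
}}

```text
time: 6.77
eef_pos: [0.5585, 0.1743, 0.0774]
ee_rot: [-90.0, 0.0, -2.0]
ft_force: [-3.3, 6.0, 3.6]
grip_width: 0.183
```

```bash
python3 - <<'E'
from plant import bot
s=bot.state(); print(s["moment"],s["ft_force"],s["grip_width"],s["ee_rot"])
E
```

```text
[ 0.74670925  0.35242588 -0.00823131] [-3.29673773  5.98572919  3.55173709] 0.1825324036819993 [-8.99752169e+01  1.16880517e-02 -1.99919246e+00]
```

Call:
{"api": "move_arm", "payload": {
  "steps": [
    [0, 0, 0, -1, 1],
    [0, 0, 0, -2, 1],
    [0, 0, 0, -2, 1]
  ]
}}

```text
time: 7.02
eef_pos: [0.5585, 0.1742, 0.0774]
ee_rot: [-90.0, 0.0, -0.1]
ft_force: [-3.3, 4.7, 3.3]
grip_width: 0.179
```

```bash
python3 - <<'E'
from plant import bot
from h import *
s=bot.state(); print(s["moment"],s["ft_force"],s["grip_width"],s["ee_rot"])
c=bot.camera("wrist")
cv2.imwrite("pics/w5.png",cv2.resize(c["image"][:,:,::-1],None,fx=1.5,fy=1.5,interpolation=cv2.INTER_CUBIC))
E
```

```text
[ 0.85065538  0.32261118 -0.13811436] [-3.30697348  4.68095394  3.29201172] 0.1788294761290237 [-8.99728150e+01  1.26949463e-02 -7.94506115e-02]
```

View pics/w5.png

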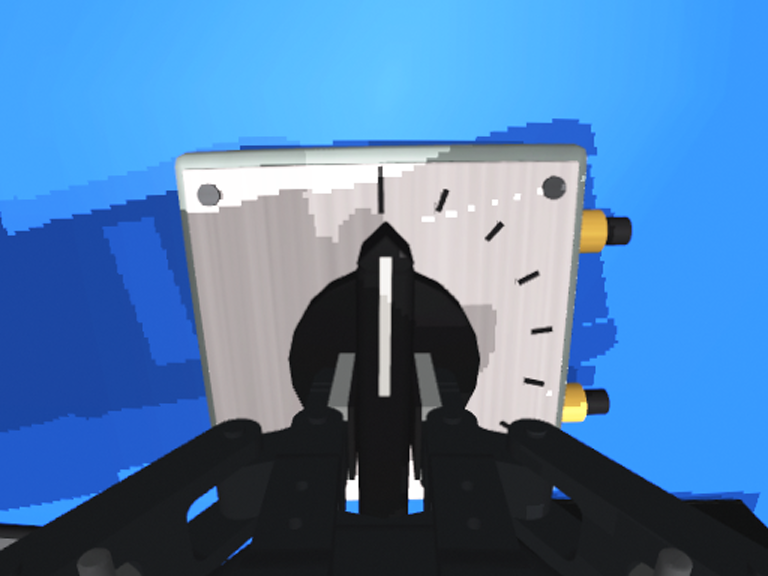

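The nose (386) is almost on the mark (381). I'll carry on in small steps until the moment rises.

Call:
{"api": "move_arm", "payload": {
  "steps": [
    [0, 0, 0, -1, 1],
    [0, 0, 0, -1, 1]
  ]
}}

```text
time: 7.23
eef_pos: [0.5585, 0.1743, 0.0774]
ee_rot: [-90.0, 0.0, 0.9]
ft_force: [-2.4, 4.6, 2.9]
grip_width: 0.183
```

```bash
python3 - <<'E'
from plant import bot
s=bot.state(); print(s["moment"],s["ft_force"],s["grip_width"],s["ee_rot"])
E
```

```text
[ 0.83117411  0.48289222 -0.18686386] [-2.36090191  4.59628749  2.93898331] 0.18344134184189037 [-8.99728342e+01  7.64962145e-03  9.16665665e-01]
```

Call:
{"api": "move_arm", "payload": {
  "steps": [
    [0, 0, 0, -1, 1],
    [0, 0, 0, -1, 1]
  ]
}}

```text
time: 7.4
eef_pos: [0.5585, 0.1742, 0.0774]
ee_rot: [-90.0, 0.0, 1.9]
ft_force: [-3.2, 5.4, 4.0]
grip_width: 0.183
```

```bash
python3 - <<'E'
from plant import bot
from h import *
s=bot.state(); print(s["moment"],s["ft_force"],s["grip_width"],s["ee_rot"])
c=bot.camera("wrist")
cv2.imwrite("pics/w6.png",cv2.resize(c["image"][100:350,150:400,::-1],None,fx=2.3,fy=2.3,interpolation=cv2.INTER_CUBIC))
E
```

```text
[ 0.8020266   0.37821705 -0.34128071] [-3.24022596  5.41511025  3.9550534 ] 0.1829917425245803 [-8.99689058e+01  1.11318019e-02  1.90407805e+00]
```

View pics/w6.png

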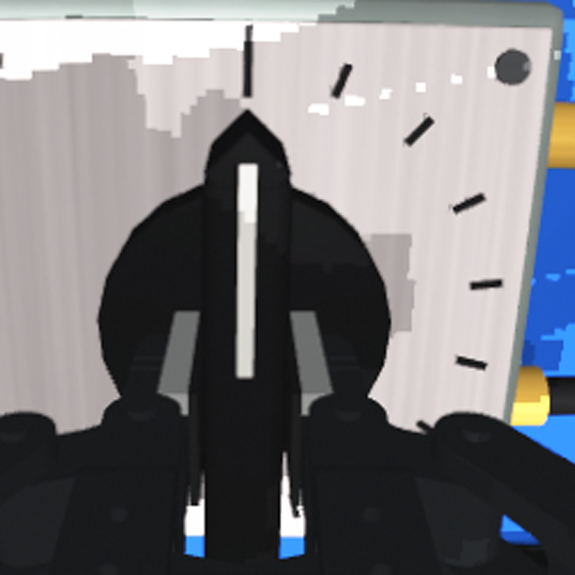

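The nose is on the long mark and the moment is climbing (0.19 → 0.34). I'll take one more small step to confirm the stop.

Call:
{"api": "move_arm", "payload": {
  "steps": [
    [0, 0, 0, -1, 1],
    [0, 0, 0, -1, 1]
  ]
}}

```text
time: 7.62
eef_pos: [0.5585, 0.1742, 0.0774]
ee_rot: [-90.0, 0.0, 2.9]
ft_force: [-3.5, 3.9, 3.4]
grip_width: 0.187
```

```bash
python3 - <<'E'
from plant import bot
s=bot.state(); print(s["moment"],s["ft_force"],s["grip_width"],s["ee_rot"])
E
```

```text
[ 0.82920462  0.43685493 -0.70773197] [-3.49821154  3.87255704  3.39566873] 0.1872234420531993 [-8.99580248e+01  1.51099207e-02  2.86904037e+00]
```

The moment reached 0.71 N·m with the jaws starting to yield, so the knob is at its stop. I'll ease the twist off, open, and lift.

Call:
{"api": "move_arm", "payload": {
  "steps": [
    [0, 0, 0, 0, 1],
    [0, 0, 0, 0.7, 1],
    [0, 0, 0, 0.7, 0.5],
    [0, 0, 0, 0.7, 0],
    [0, 0, 0, 0.7, 0],
    [0, 0, 0, 0.7, 0],
    [0, 0, 0, 0.7, 0],
    [0, -15, 0, 0.7, 0],
    [0, -50, 0, 0.7, 0],
    [0, -90, 0, 0.7, 0],
    [0, -130, 0, 0.7, 0],
    [0, -150, 0, 0.7, 0],
    [0, -150, 0, 0.7, 0]
  ]
}}

```text
time: 8.7
eef_pos: [0.5601, 0.1742, 0.2328]
ee_rot: [-89.9, -0.5, 2.3]
ft_force: [0.6, -0.1, 0.5]
grip_width: 0.5
```

```bash
python3 - <<'E'
from plant import bot
from h import *
s=bot.state(); print(s["moment"],s["ft_force"],s["grip_width"],s["ee_rot"],s["eef_pos"])
P=(s["eef_pos"],s["ee_rot"])
c=bot.camera("wrist"); c["pose"]=P; pickle.dump(c,open("w7.pkl","wb"))
cv2.imwrite("pics/w7.png",cv2.resize(c["image"][:,:,::-1],None,fx=1.5,fy=1.5,interpolation=cv2.INTER_CUBIC))
E
```

```text
[ 0.03836501 -0.06852509 -0.01709361] [ 0.56015688 -0.07015576  0.48674286] 0.5002621998111827 [-89.91392713  -0.46853342   2.29319644] [0.56005982 0.17424838 0.23279513]
```

View pics/w7.png

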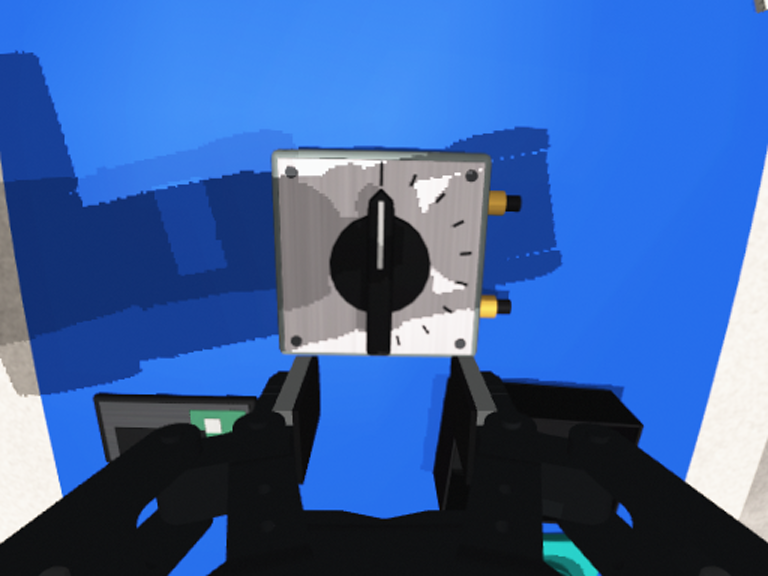

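The nose at (381,190) stands on the long mark at (381,162–185). Next I'll check the angle against the housing.

```bash
python3 - <<'E'
from h import *
c=pickle.load(open("w7.pkl","rb")); P=c["pose"]
f=lambda u,v,z: onz(c,((u+.5)/1.5-.5,(v+.5)/1.5-.5),z,P)
ang=lambda d:np.degrees(np.arctan2(d[1],d[0])).round(2)
n=f(381,190,.099); t=f(378,354,.099); a=(n+t)/2; print(n,t,a,np.linalg.norm(n-t),"bar",ang(n-t))
w1=f(380.5,202,.099); w2=f(380,268,.099); print("white line",ang(w1-w2))
L=f(381.5,162,.054); l=f(381.5,185,.054); print("mark",ang(L-l),ang(L-np.r_[a[:2],.054]))
q=[f(*p,.054) for p in [(274,152),(491,154),(476,356),(281,353)]]; print(np.mean(q,0),[ang(q[i]-q[i-1]) for i in range(4)])
E
```

```text
[0.5578757  0.22726478 0.099     ] [0.55976343 0.12588256 0.099     ] [0.55881956 0.17657367 0.099     ] 0.10139979535342367 bar 91.07
white line 91.69
mark 92.16 90.96
[0.55955417 0.17703861 0.054     ] [np.float64(90.75), np.float64(1.72), np.float64(-88.72), np.float64(-178.91)]
```

Bar, mark and housing agree within about 1°, so the knob is off. Now I'll move above the plunger with the fingers shut.

Call:
{"api": "move_arm", "payload": {
  "steps": [
    [-56, 0, -342, 0, 1],
    [-56, 0, -342, 0, 1],
    [-56, 0, -342, 0, 1],
    [-56, 0, -342, 0, 1],
    [-56, 0, -342, 0, 1],
    [-56, 0, -342, 0, 1],
    [-56, 0, -342, 0, 1],
    [-56, 0, -342, 0, 1],
    [-56, 0, -342, 0, 1],
    [-56, 0, -342, 0, 1],
    [-56, 0, -342, 0, 1],
    [-56, 0, -342, 0, 1],
    [-56, 0, -342, 0, 1],
    [-56, 0, -342, 0, 1]
  ]
}}

```text
time: 9.92
eef_pos: [0.5166, -0.1689, 0.2271]
ee_rot: [-90.0, 0.0, 2.4]
ft_force: [-0.1, 0.8, -0.1]
grip_width: -0.0
```

```bash
python3 - <<'E'
from plant import bot
from h import *
s=bot.state(); print(s["ft_force"],s["grip_width"],s["ee_rot"],s["eef_pos"])
P=(s["eef_pos"],s["ee_rot"])
c=bot.camera("wrist"); c["pose"]=P; pickle.dump(c,open("w8.pkl","wb"))
cv2.imwrite("pics/w8.png",cv2.resize(c["image"][:,:,::-1],None,fx=1.5,fy=1.5,interpolation=cv2.INTER_CUBIC))
E
```

```text
[-0.13687304  0.84750887 -0.07364717] -0.00018497014303077322 [-8.99913169e+01  9.59491327e-03  2.39730960e+00] [ 0.51663709 -0.16886341  0.22714227]
```

View pics/w8.png

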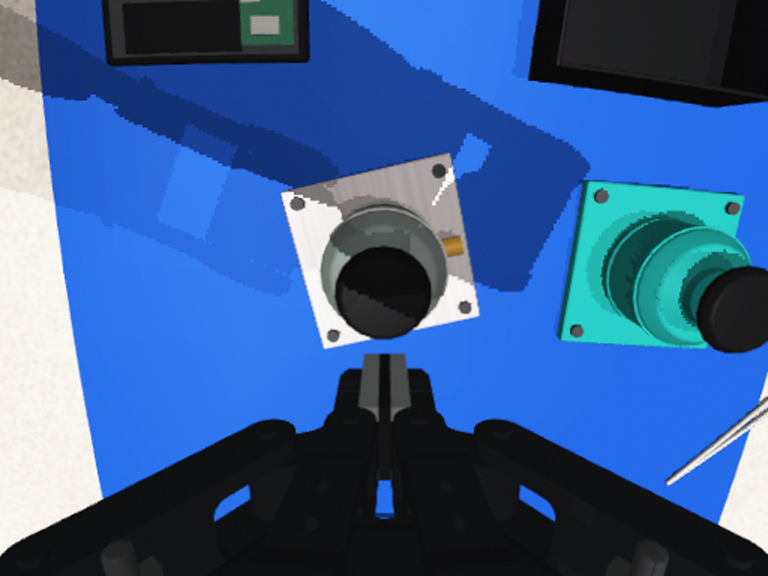

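The grey unit with its black head is at (384,292), radius about 47 px. The turquoise decoy is off to the right.

```bash
python3 - <<'E'
from h import *
c=pickle.load(open("w8.pkl","rb")); P=c["pose"]
f=lambda u,v,z: onz(c,((u+.5)/1.5-.5,(v+.5)/1.5-.5),z,P)
print(f(384,291,.122), np.linalg.norm(f(337,292,.122)-f(431,292,.122)))
E
```

```text
[ 0.51710228 -0.16776319  0.122     ] 0.05102723551986797
```

The TCP is already centred on the head to about 1 mm. I'll descend to just above it.

Call:
{"api": "move_arm", "payload": {
  "steps": [
    [0, 30, 0, 0, 1],
    [0, 60, 0, 0, 1],
    [0, 80, 0, 0, 1],
    [0, 92, 0, 0, 1],
    [0, 99, 0, 0, 1],
    [0, 99, 0, 0, 1],
    [0, 99, 0, 0, 1]
  ]
}}

```text
time: 10.55
eef_pos: [0.5167, -0.1699, 0.1288]
ee_rot: [-90.0, -0.0, 2.3]
ft_force: [-0.5, -0.3, -0.1]
grip_width: -0.0
```

Call:
{"api": "move_arm", "payload": {
  "steps": [
    [0, 2, 0, 0, 1],
    [0, 4, 0, 0, 1],
    [0, 6, 0, 0, 1],
    [0, 8, 0, 0, 1],
    [0, 10, 0, 0, 1],
    [0, 10, 0, 0, 1]
  ]
}}

```text
time: 11.05
eef_pos: [0.5166, -0.1701, 0.1183]
ee_rot: [-90.0, -0.0, 2.3]
ft_force: [0.6, 0.7, 3.7]
grip_width: 0.001
```

Contact, with 3.7 N at z 0.118, as the spring should give. I'll press on.

Call:
{"api": "move_arm", "payload": {
  "steps": [
    [0, 2, 0, 0, 1],
    [0, 4, 0, 0, 1],
    [0, 6, 0, 0, 1],
    [0, 8, 0, 0, 1],
    [0, 8, 0, 0, 1]
  ]
}}

```text
time: 11.47
eef_pos: [0.5166, -0.1701, 0.1102]
ee_rot: [-90.0, -0.0, 2.3]
ft_force: [0.5, 1.2, 5.8]
grip_width: -0.001
```

Call:
{"api": "move_arm", "payload": {
  "steps": [
    [0, 1, 0, 0, 1],
    [0, 2, 0, 0, 1],
    [0, 2, 0, 0, 1]
  ]
}}

```text
time: 11.72
eef_pos: [0.5166, -0.1701, 0.1085]
ee_rot: [-90.0, -0.0, 2.3]
ft_force: [-0.1, -0.1, 7.3]
grip_width: -0.002
```

Call:
{"api": "move_arm", "payload": {
  "steps": [
    [0, 0.5, 0, 0, 1],
    [0, 0.5, 0, 0, 1]
  ]
}}

```text
time: 11.88
eef_pos: [0.5166, -0.1701, 0.1081]
ee_rot: [-90.0, -0.0, 2.3]
ft_force: [-0.9, 1.4, 7.6]
grip_width: -0.001
```

Call:
{"api": "move_arm", "payload": {
  "steps": [
    [0, 0.5, 0, 0, 1],
    [0, 0.5, 0, 0, 1]
  ]
}}

```text
time: 12.05
eef_pos: [0.5166, -0.1701, 0.1078]
ee_rot: [-90.0, -0.0, 2.3]
ft_force: [-1.7, 0.8, 9.4]
grip_width: -0.005
```

The force is now just over 8 N at z 0.108. I'll press a touch more to confirm the stop, then hold.

Call:
{"api": "move_arm", "payload": {
  "steps": [
    [0, 0.5, 0, 0, 1],
    [0, 0.5, 0, 0, 1],
    [0, 0.5, 0, 0, 1],
    [0, 0.5, 0, 0, 1]
  ]
}}

```text
time: 12.38
eef_pos: [0.5167, -0.1701, 0.1077]
ee_rot: [-90.0, -0.1, 2.3]
ft_force: [-3.5, 2.8, 14.1]
grip_width: 0.005
```

The force jumped to 14 N with no further travel, so the plunger is on its stop. I'll hold for 1.5 s.

Call:
{"api": "move_arm", "payload": {
  "steps": [
    [0, 0, 0, 0, 1],
    [0, 0, 0, 0, 1],
    [0, 0, 0, 0, 1],
    [0, 0, 0, 0, 1],
    [0, 0, 0, 0, 1],
    [0, 0, 0, 0, 1],
    [0, 0, 0, 0, 1],
    [0, 0, 0, 0, 1],
    [0, 0, 0, 0, 1],
    [0, 0, 0, 0, 1],
    [0, 0, 0, 0, 1],
    [0, 0, 0, 0, 1],
    [0, 0, 0, 0, 1],
    [0, 0, 0, 0, 1],
    [0, 0, 0, 0, 1],
    [0, 0, 0, 0, 1],
    [0, 0, 0, 0, 1],
    [0, 0, 0, 0, 1]
  ]
}}

```text
time: 13.88
eef_pos: [0.5167, -0.1701, 0.1077]
ee_rot: [-90.0, -0.1, 2.3]
ft_force: [-3.1, 0.8, 14.6]
grip_width: 0.003
```

Call:
{"api": "move_arm", "payload": {
  "steps": [
    [0, -2, 0, 0, 1],
    [0, -6, 0, 0, 1],
    [0, -12, 0, 0, 1],
    [0, -20, 0, 0, 1],
    [0, -40, 0, 0, 1],
    [0, -70, 0, 0, 1],
    [0, -100, 0, 0, 1],
    [0, -120, 0, 0, 1],
    [0, -120, 0, 0, 1],
    [0, -120, 0, 0, 1]
  ]
}}

```text
time: 14.72
eef_pos: [0.5164, -0.17, 0.2275]
ee_rot: [-90.0, -0.1, 2.3]
ft_force: [-0.3, 0.8, -0.1]
grip_width: -0.001
```

```bash
python3 - <<'E'
from plant import bot
from h import *
s=bot.state(); print(s["time"],s["ft_force"],s["ee_rot"],s["eef_pos"])
for n in ["top","scene","wrist"]:
    c=bot.camera(n); cv2.imwrite(f"pics/{n}9.png",c["image"][:,:,::-1])
    if n=="top":
        a=pickle.load(open("top0.pkl","rb"))["image"]
        im=np.vstack([x[80:290,60:360,::-1] for x in (a,c["image"])])
        cv2.imwrite("pics/cmp.png",cv2.resize(im,None,fx=1.4,fy=1.4))
E
```

```text
14.7167 [-0.25103385  0.77747552 -0.10939882] [-9.00293269e+01 -5.86340412e-02  2.30094869e+00] [ 0.51641548 -0.17004977  0.22749212]
```

View pics/cmp.png

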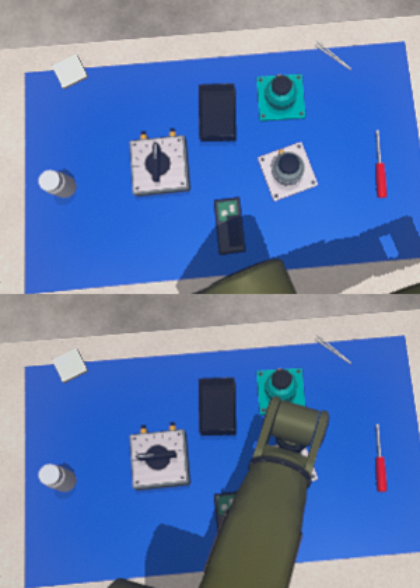

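View pics/wrist9.png

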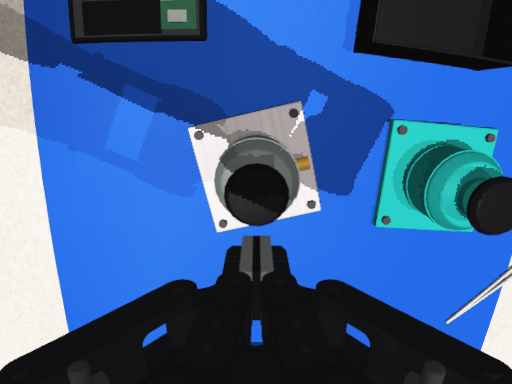

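View pics/scene9.png

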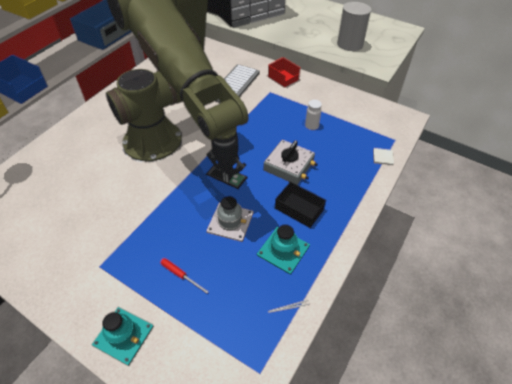

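The plunger head has the same size and place (256,195) as before pressing, so it is back up. The knob nose points at off (+y), and the phone, bin, jar and driver look unmoved. The arm is clear.

```bash
python3 -c "
from plant import bot
print(bot.finish_job())"
```

```text
the job is handed in; nothing more can be done
None
```

I turned the regulator off, bled the reservoir, and handed the job in at about 15 s. The hand-in gives no verdict.

- **Knob:** I gripped the wing bar with 20 N and turned it about 94° anticlockwise. At the end the torque rose from about 0.2 to 0.7 N·m with the nose on the long off mark, so it was on its stop. After I let go, the bar, the mark and the housing agreed within about 1°, well inside the 0.06 rad (3.4°) limit.
- **Plunger:** With shut fingers I pressed it to z ≈ 0.108 m. The force then rose from 8 N to 14 N with no further travel, which showed the stop. I held it there for 1.5 s and lifted off. In the wrist image the head is back at its earlier size and place.
- **Bystanders:** The jar, bin and screwdriver look the same in the top view before and after. The arm partly hid the phone there, but the wrist and scene views show it in place. I judged this by eye and did not measure it.
- **Disagreements:** The camera views differed by 2–4 mm in position. Lengths in the wrist image came out 2–9 % short. I centred on the knob using the force reading; neither error affected the result.

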